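# Lock the fixture stop against the cut tube

### The arm

A 6-joint arm with a two-finger parallel gripper is mounted at the origin on the work surface. World frame = base frame: x ahead of the robot, y to its left, z up, the work surface at z = 0. Lengths are in m, angles in rad, forces in N, time in s.
With the tool pointing down it reaches from about 0.325 to 0.775 m from the base axis. Payload 5.5 kg.
Tool frame: the origin (TCP) lies between the finger pads; the fingertips stand 8 mm ahead of it and the grasp point (between the pads) lies 11 mm behind it (tcp_to_tips is the distance from the TCP to the fingertips, in m); z points along the fingers, y is the direction in which the jaws open and shut (so a half turn about z gives the same grasp; the last joint's range is limited). The gripper opens to 88 mm and grips with 3 to 60 N. Pads are 20 mm wide; open, the fingers measure 115 mm over their backs; the gripper's body (75 mm by 178 mm) begins 61 mm behind the grasp point.
Start: joints at [1.283, 0.091, 1.231, -0, 1.82, -0.057], TCP at [0.137, 0.584, 0.231] pointing down, gripper open.
Joint ranges: [-2.87, 2.87], [-0.86, 2.18], [0.17, 2.46], [-1.51, 4.65], [0.06, 2.69], [-2.65, 2.65]. Speed limits (rad/s): [2.57, 2.57, 3.01, 3.14, 3.14, 3.14].

### API

Orientations are given as a unit quaternion [w, x, y, z].
In Python, from bench import * gives the robot as it stands. Calls block until the motion is done:
- move_to(position, orientation): joint-space move of the TCP to a pose.
- move_l(position, speed=0.15, orientation=None): straight line of the TCP; orientation=None keeps the orientation; speed is the mean speed in m/s.
- movej(angles): joint-space move.
- gripper_open() and close(): open the fingers fully, or close them until they stop; the grip force is fixed at half the most.
- hold(seconds).
- inverse_kinematics(position, orientation): joint angles nearest the present ones, or None.
- state(): the state.
- get_image(name): name is "side" or "top"; returns a dict with "frame" (384x512x3 uint8, blue, green, red), "depth" (384x512 float32, m along the optical axis (not along the pixel's ray), 0 where there is no reading), "camera_matrix" (3x3 intrinsics, pixels), "view" (4x4, takes a point from world to camera coordinates). Camera axes: x right, y up, looking along -z (the intrinsics and any distortion apply to the point x, -y, -z); pixel columns grow to the right and rows downward; lengths in m; the calibration is good to about 2 mm. A picture is of the moment at which its call begins.
A pose or a line that the arm cannot do raises IKError and nothing moves.
- job_done(): hands the job in, once; it reports no verdict.
The state is a dict: "time": time; "joint_pos": joint angles; "dq": joint speeds; "joint_torque": joint torques, N m; "ee_pos": TCP position; "ee_rot": TCP orientation; "ft_force": force on the tool from outside, world axes, zero at the start; "moment": the same for the moment, N m; "finger_gap": finger opening in m.
Only numpy, scipy, OpenCV 4.12 (cv2) and the standard library are available. Lean on these libraries where they do the work, as an engineer would, in place of code of your own. Each camera call takes 0.05 s, during which the arm holds its last target.

### The job

Slide the blue stop along the fixture rail until the square tube is nipped squarely between it and the end stop, then take the T-handle socket wrench from its holder, put it down the stop's deep bore onto the nut and turn the nut clockwise until it is fully tight. Stand the wrench back in its holder and leave the other things on the bench where they are.

Things in the scene. Friction and masses are not known exactly. Their poses are not given: they have to be found in the camera images.
- rail: slotted steel fixture rail bolted to the bench, 90 mm wide (its x), 360 mm long (its y), top face 24 mm above the bench, with a fixed dark end stop 70 mm wide, 30 mm long and 90 mm high above the bench at its -y end; origin under the rail's middle, z up. Rail and end stop never move
- end_face (a point): centre of the end stop's bright face (it looks to the rail's +y), 57 mm above the bench; same axes as the rail
- stop (a joint): travel of the sliding stop along the rail in m: grows as it slides to the rail's -y, towards the end stop; about 0.180 when the 50 mm tube is nipped (the gap between the faces is 0.230 minus this). It drags with about 6 N and stays where it is left; it cannot lift, tip or turn
- bore_mouth (a point): centre of the bore's mouth in the top of the blue sliding stop, 134 mm above the bench; axes as the rail's. The stop is a block 64 mm wide (rail's x), 70 mm long (rail's y), 110 mm high; its bright stop face is 35 mm from this point towards the rail's -y. The bore is 52 mm across, straight down, its floor (a washer) 93 mm below the mouth
- nut (a joint): angle of the hold-down nut in rad; it grows as the nut turns clockwise seen from above (tightening). It starts run down but slack, between 0 and 0.5, drags with about 0.25 N m, and comes up hard, fully tight, at 1.2 (the torque then climbs past 0.8 N m). It stays where it is left; forced some 0.3 rad further the socket slips over its corners and drags it back
- nut_seat (a point): centre of the underside of the brass hex nut, on the washer at the floor of the bore (41 mm above the bench), turning with the nut; the nut is 30 mm across its flats, 18 mm high with a chamfered top, a 20 mm stud stands 4 mm out of it (to 22 mm above this point); z up, x points square at one of its flats
- tube: grey square steel tube lying across the rail on its top, 160 mm long (its x), 50 mm wide (its y), 50 mm high, about 0.75 kg; origin at the centre of its underside. It starts a few mm off the end stop and slightly askew, and slides along when pushed by the stop
- wrench: T-handle socket wrench, upright, socket down, about 0.4 kg; origin at the centre of the socket's mouth, z up the shank. Black socket 44 mm across, chamfered hex opening 31.5 mm across flats, 26 mm deep; x points square at one of its flats. Seated on the nut, its mouth rests on the washer, with 5 degrees of play either way; if it stops 8 to 18 mm higher it stands on the nut: turn it till it drops
- wrench_grip (a point): centre of the wrench's steel T-bar (110 mm long along the wrench's x, 15 mm square, red ends), 170 mm above the socket's mouth; axes as the wrench's. In the bar's middle is a flat steel hub 30 mm wide (x), 15 mm thick (y), reaching 32 mm below this point: pinch it here across y. Below it a 14 mm round shank
- holder: wrench holder fixed to the bench: green pipe stub, 62 mm outside, 54 mm inside, on a 90 mm square foot plate 8 mm thick, its rim 83 mm above the bench; origin under the centre of the foot, z up. The wrench stands in it with its mouth on the foot plate. The holder may stand on either side of the rail
- marker_tin: open tin of markers and soapstone sticks, 75 mm across, 95 mm high (sticks to 121 mm); origin at the centre of its underside
- tape: yellow and black tape measure, 72 x 38 x 66 mm high; origin under its centre
- wire_brush: wire brush with a wooden back, 270 x 26 x 38 mm, bristles down; origin under its centre, x along it
- grinder: yellow and black angle grinder lying on its disc, 330 mm long, 130 mm wide with its side handle, 70 mm high; x along it towards the disc
- magnet_square: flat red and dark steel magnetic welding square, 90 x 90 x 15 mm; origin under its centre
- flap_disc: flat brown flap disc, 115 mm across, 10 mm high; origin under its centre
- angle_offcut: rusty offcut of angle iron, 110 x 40 x 40 mm; origin under its centre, x along it
Not all that is in view belongs to the job. What is shaped like the wrench but brown is not meant. Leave any white look-alike of the tube alone.

How it is judged:
On the way, in this order (a step that is already met when the one before it is completed fails the run):
1. the sliding stop nips the tube squarely against the end stop while the nut is still slack (value of joint stop above 0.178 m and y of tube in the frame of rail below -0.121 m and angle between the x axis of tube and the x axis of rail, either way round below 0.03 rad and x of tube in the frame of rail between -0.05 and 0.05 m and angle between tube's own z axis and vertical below 0.04 rad and value of joint nut below 1 rad), for 0.2 s.
2. the nut is turned fully tight with the wrench's socket seated on it (value of joint stop above 0.178 m and y of tube in the frame of rail below -0.121 m and angle between the x axis of tube and the x axis of rail, either way round below 0.03 rad and x of tube in the frame of rail between -0.05 and 0.05 m and angle between tube's own z axis and vertical below 0.04 rad and value of joint nut above 1.14 rad and horizontal distance between wrench and nut_seat below 0.008 m and z of wrench in the frame of nut_seat below 0.007 m), for 0.1 s.
At the end, for the whole second after the job is handed in: Tube nipped between the stops (stop travel above 0.178, tube within 0.03 rad of square, flat on the rail and within 50 mm of its centre line), nut above 1.14 rad, wrench at rest in its holder (within 15 mm of its centre, mouth under 14 mm above the bench, leaning under 0.25 rad) (value of joint stop above 0.178 m and y of tube in the frame of rail below -0.121 m and angle between the x axis of tube and the x axis of rail, either way round below 0.03 rad and x of tube in the frame of rail between -0.05 and 0.05 m and angle between tube's own z axis and vertical below 0.04 rad and value of joint nut above 1.14 rad and horizontal distance between wrench and holder below 0.015 m and z of wrench in the frame of holder below 0.014 m and angle between wrench's own z axis and vertical below 0.25 rad and linear speed of wrench below 0.03 m/s and linear speed of tube below 0.02 m/s); the robot touches nothing.
It fails at once if the nut tightened while the stop is off the tube (value of joint nut above 1.05 rad and value of joint stop below 0.172 m).
It fails at once if the wrench dropped on its side (angle between wrench's own z axis and vertical above 0.9 rad).
It fails at once if another thing on the bench shifted by more than 30 mm (distance of any of marker_tin, tape, wire_brush, grinder, magnet_square, flap_disc, angle_offcut from where it was at the start of the episode above 0.03 m).
It also fails if it takes over 72 s, if anything falls off the work surface, if the arm or the gripper's body presses on something with over 40 N, if the wrist force passes 120 N, or if a joint passes its speed limit or range.

## Working session

There is one attempt and no reset: what is moved stays moved. The work goes in short steps, each a Python script; the robot and the scene stay as the last script left them, time stands still between calls to the robot, and variables do not carry over. Pictures are saved under pics/ and viewed, and the job is handed in when it is done.

```bash
ls; mkdir -p pics; python3 - <<'E'
from bench import *
import cv2,pickle
for n in("side","top"):
    d=get_image(n); cv2.imwrite(f"pics/{n}0.png",d["frame"]); pickle.dump(d,open(f"{n}0.pkl","wb"))
    print(n,d["camera_matrix"],d["view"], [k for k in d])
print(state())
E
```

```text
pics
side [[425.12343346   0.         253.8735745 ]
 [  0.         425.12343346 187.70595822]
 [  0.           0.           1.        ]] [[ 0.66402162 -0.74752095 -0.01696237 -0.42005832]
 [ 0.56402384  0.4858706   0.6676877  -0.3609696 ]
 [-0.49086903 -0.45292625  0.74424822 -1.25416519]
 [ 0.          0.          0.          1.        ]] ['frame', 'depth', 'camera_matrix', 'view']
top [[349.63683693   0.         256.68725012]
 [  0.         349.63683693 192.12750981]
 [  0.           0.           1.        ]] [[ 0.00382338 -0.99999093  0.00187597 -0.06921545]
 [ 0.99931181  0.00388998  0.0368886  -0.54242533]
 [-0.03689557  0.00173364  0.99931762 -0.99178471]
 [ 0.          0.          0.          1.        ]] ['frame', 'depth', 'camera_matrix', 'view']
{'time': 0.1, 'joint_pos': array([ 1.28331047e+00,  9.17643781e-02,  1.23177371e+00, -1.89765103e-05,
        1.81977451e+00, -5.67039369e-02]), 'dq': array([ 0.00287305, -0.00304637, -0.00256641,  0.00060557,  0.00142469,
        0.00068155]), 'joint_torque': array([ 2.95760103e-03, -4.47861779e+01, -4.07567918e+01,  6.99882349e-02,
        2.85975152e-02, -1.00524687e-04]), 'ee_pos': array([0.13718266, 0.58385099, 0.22962676]), 'ee_rot': array([-1.38205791e-04,  1.15137328e-01,  9.93349212e-01, -8.48845275e-04]), 'ft_force': array([0.53196977, 0.11509175, 0.03901743]), 'moment': array([ 0.02788872, -0.01641159,  0.01772745]), 'finger_gap': 0.08763709625835532}
```

View pics/top0.png

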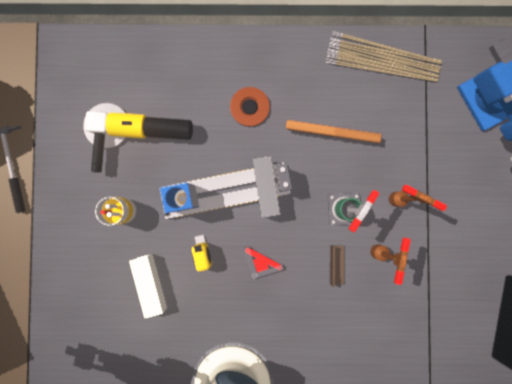

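View pics/side0.png

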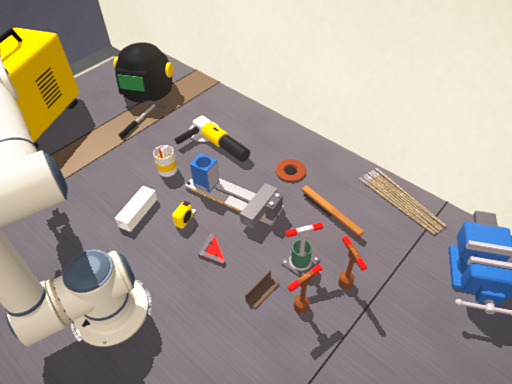

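```bash
cat > h.py <<'E'
import numpy as np,cv2,pickle
def pix2w(d,u,v,z=None,depth=None):
    K=d["camera_matrix"];V=d["view"];R=V[:3,:3];t=V[:3,3]
    r=np.array([(u-K[0,2])/K[0,0],-(v-K[1,2])/K[1,1],-1.])
    c=-R.T@t; w=R.T@r
    if z is not None: return c+w*(z-c[2])/w[2]
    if depth is None: depth=d["depth"][int(round(v)),int(round(u))]
    return c+w*depth
def w2pix(d,p):
    K=d["camera_matrix"];V=d["view"];q=V[:3,:3]@np.asarray(p)+V[:3,3]
    return np.array([K[0,0]*q[0]/-q[2]+K[0,2],K[1,1]*-q[1]/-q[2]+K[1,2]])
def crop(d,x0,y0,x1,y1,s,name):
    im=d["frame"][y0:y1,x0:x1]; cv2.imwrite(name,cv2.resize(im,None,fx=s,fy=s,interpolation=cv2.INTER_CUBIC))
E
python3 - <<'E'
from h import *
d=pickle.load(open("top0.pkl","rb")); crop(d,150,145,310,235,5,"pics/t_rail.png"); crop(d,320,170,460,290,5,"pics/t_wr.png")
d=pickle.load(open("side0.pkl","rb")); crop(d,270,210,380,320,5,"pics/s_wr.png");crop(d,170,140,300,240,6,"pics/s_rail.png")
E
```

```text
(no output)
```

View pics/t_rail.png

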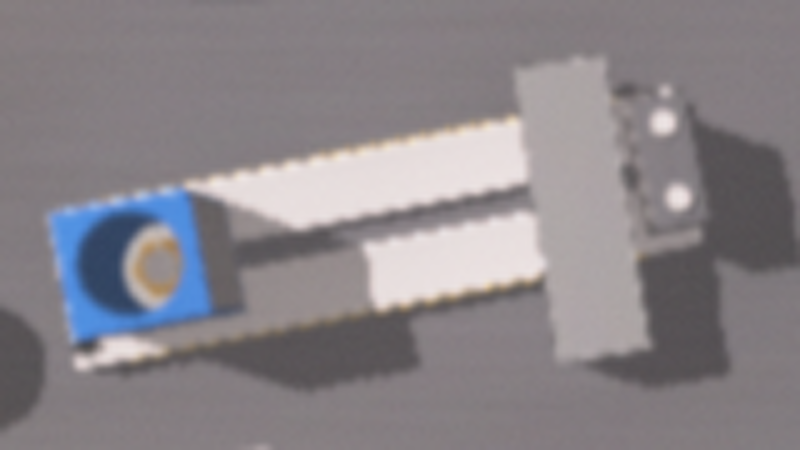

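View pics/t_wr.png

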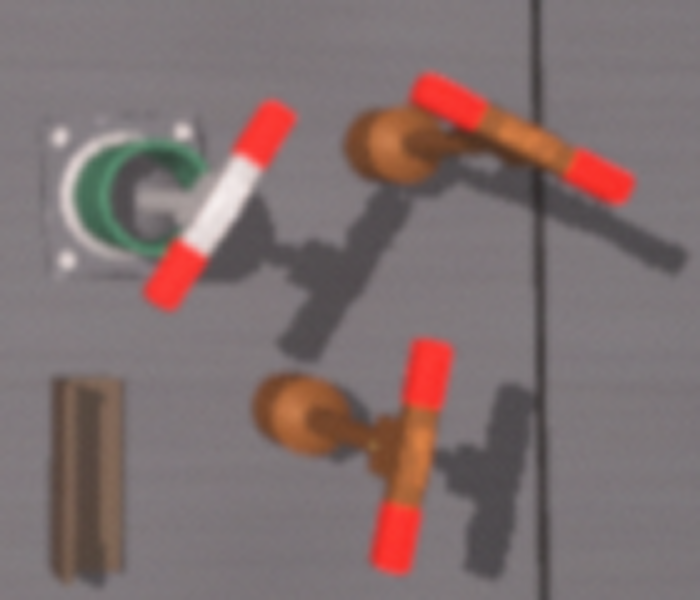

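View pics/s_wr.png

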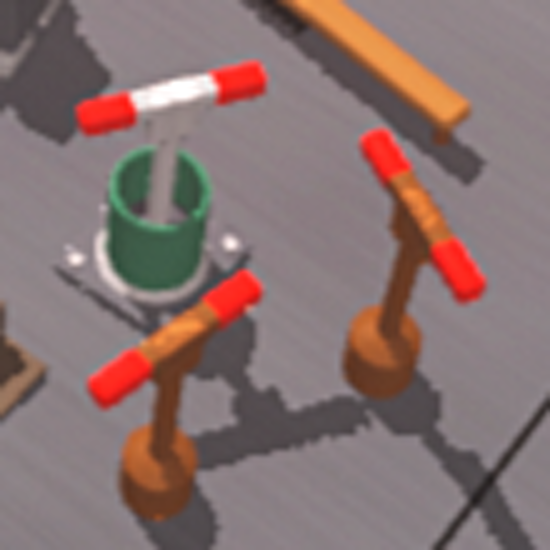

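View pics/s_rail.png

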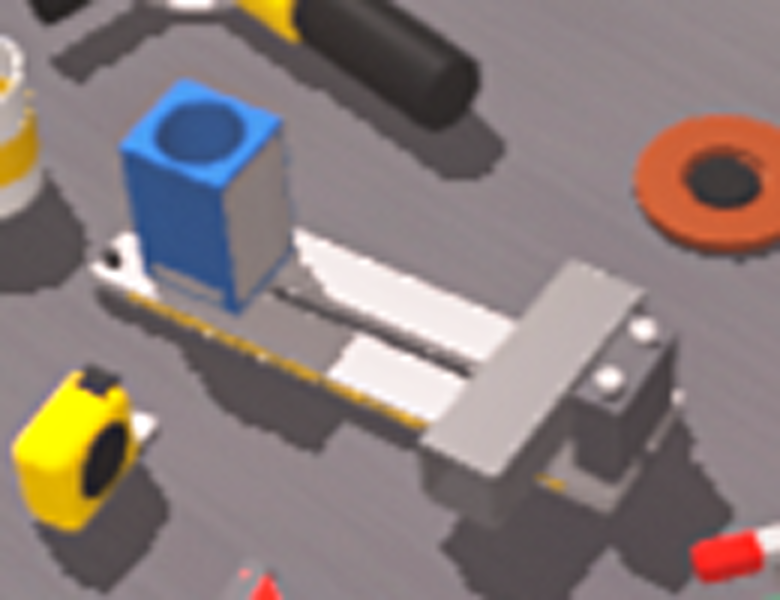

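```bash
python3 - <<'E'
from h import *
d=pickle.load(open("top0.pkl","rb")); s=pickle.load(open("side0.pkl","rb"))
f=lambda p,x0,y0,k=5:((p[0]+.5)/k-.5+x0,(p[1]+.5)/k-.5+y0)
np.set_printoptions(precision=4,suppress=True)
c=np.array([pix2w(d,*f(p,150,145),z=.134) for p in [(50,213),(185,190),(213,318),(75,345)]])
print("blue top",c, c.mean(0)); print("sides",[np.linalg.norm(c[i]-c[(i+1)%4]) for i in range(4)])
for e in (c[0]-c[1], c[3]-c[2]): print("yaw of +y",np.degrees(np.arctan2(e[1],e[0]))-90)
# rail edges z=.024
a=[pix2w(d,*f(p,150,145),z=.024) for p in [(215,183),(520,120)]]; b=[pix2w(d,*f(p,150,145),z=.024) for p in [(85,367),(545,280)]]
for q in (a,b):
    e=q[0]-q[1];print("edge",q,np.degrees(np.arctan2(e[1],e[0]))-90)
# tube top z=.074
t=np.array([pix2w(d,*f(p,150,145),z=.074) for p in [(517,68),(605,57),(650,347),(557,362)]])
print("tube",t,t.mean(0)); 
for e in (t[0]-t[3],t[1]-t[2]): print("tube x yaw",np.degrees(np.arctan2(e[1],e[0])))
# wrench
hsv=cv2.cvtColor(d["frame"],cv2.COLOR_BGR2HSV)
def w(d,pred):
    hsv=cv2.cvtColor(d["frame"],cv2.COLOR_BGR2HSV)
    m=((hsv[...,0]<8)|(hsv[...,0]>172))&(hsv[...,1]>150)&(hsv[...,2]>120)
    n,l,st,ce=cv2.connectedComponentsWithStats(m.astype(np.uint8))
    for i in range(1,n):
        if st[i,4]>20: print("red",st[i],ce[i])
w(d,0);w(s,0)
print(d["depth"][205:217,350:380:4])
E
```

```text
blue top [[0.5495 0.1769 0.134 ]
 [0.5614 0.1093 0.134 ]
 [0.4972 0.0945 0.134 ]
 [0.4834 0.1635 0.134 ]] [0.5229 0.136  0.134 ]
sides [np.float64(0.0686619388511764), np.float64(0.0658664905902497), np.float64(0.07029942968074446), np.float64(0.0674807720726234)]
yaw of +y 9.926029959321397
yaw of +y 11.295458415838738
edge [array([0.5724, 0.1142, 0.024 ]), array([ 0.6088, -0.0581,  0.024 ])] 11.93750983313457
edge [array([0.4683, 0.1864, 0.024 ]), array([ 0.5183, -0.0726,  0.024 ])] 10.927496313399772
tube [[ 0.6317 -0.0567  0.074 ]
 [ 0.6378 -0.1041  0.074 ]
 [ 0.482  -0.1286  0.074 ]
 [ 0.4738 -0.0788  0.074 ]] [ 0.5563 -0.0921  0.074 ]
tube x yaw 7.9562380738963
tube x yaw 8.919281897783401
red [402 185  16  12 112] [409.1429 190.1339]
red [367 190  12  13  87] [372.7011 196.023 ]
red [432 200  15  11  91] [439.044 204.978]
red [349 218  12  14  93] [354.4086 224.7742]
red [401 238   9  14 109] [404.9083 244.5688]
red [247 249  33  23 308] [261.7273 260.8701]
red [394 270  10  15 108] [398.6944 276.787 ]
red [283 164  11   9  21] [287.5238 166.3333]
red [312 222  11   9  65] [31
[... 301 characters left out ...]
 0.9623 0.944  0.8419 0.8247 0.823  1.0099 1.011 ]
 [0.9598 0.9619 0.951  0.8382 0.8244 0.8253 1.0099 1.0114]
 [0.9548 0.9557 0.9557 0.831  0.8249 0.8268 1.0092 1.0091]
 [0.936  0.9039 0.8574 0.8264 0.8229 1.0074 1.0111 1.0099]
 [0.9262 0.8891 0.854  0.8227 0.8226 1.0099 1.0106 1.0075]
 [0.     0.8845 0.8483 0.8224 0.8254 1.0119 1.0117 1.0094]
 [0.9226 0.8843 0.844  0.8265 0.8233 1.009  1.0111 1.0118]
 [0.9272 0.8872 0.8364 0.8256 0.8235 1.0106 1.0061 1.0088]
 [0.9549 0.8965 0.8331 0.8244 0.8247 1.008  1.01   1.0109]
 [0.9538 0.8609 0.8271 0.8256 1.0077 1.0126 1.0098 1.0084]
 [0.9561 0.9597 0.8269 0.8243 1.0093 1.0105 1.0113 1.0106]
 [0.9599 0.9695 0.8241 0.8237 1.0114 1.0092 1.0086 1.0075]]
```

```bash
cat >> h.py <<'E'
def down(phi):  # tool y azimuth phi (deg)
    a=np.radians((phi+90)/2); return [0,float(np.cos(a)),float(np.sin(a)),0]
YAW=np.radians(11.); UY=np.array([-np.sin(YAW),np.cos(YAW),0]); UX=np.array([np.cos(YAW),np.sin(YAW),0])
MOUTH0=np.array([.523,.136,.134])
E
python3 - <<'E'
from h import *
from bench import *
np.set_printoptions(precision=4,suppress=True)
d=pickle.load(open("top0.pkl","rb")); s=pickle.load(open("side0.pkl","rb"))
f=lambda p,x0,y0,k=5:((p[0]+.5)/k-.5+x0,(p[1]+.5)/k-.5+y0)
A=pix2w(d,372.7,196.0,z=.1845);B=pix2w(d,354.4,224.8,z=.1845)
print("top",A,B,(A+B)/2,np.degrees(np.arctan2(*(A-B)[1::-1])),np.linalg.norm(A-B))
A=pix2w(s,317.55,225.9,z=.182);B=pix2w(s,290.55,232.3,z=.182)
print("side",A,B,(A+B)/2,np.degrees(np.arctan2(*(A-B)[1::-1])),np.linalg.norm(A-B))
# holder: rim ellipse in crop approx centre (157,197), side crop rim centre (159,192)
print("rim",pix2w(d,*f((157,197),320,170),z=.083),pix2w(s,*f((160,190),270,210),z=.083))
print("foot bolts",[pix2w(d,*f(p,320,170),z=.012) for p in [(60,137),(183,131),(66,260)]])
t=pix2w(d,115,211,z=.1);print("tin",t)
for off in(.065,):
  for phi in (11,191):
    p=MOUTH0+off*UY
    print(phi,inverse_kinematics([p[0],p[1],.082],down(phi)),inverse_kinematics([*(p-.2*UY)[:2],.082],down(phi)))
E
```

```text
top [ 0.5281 -0.3414  0.1845] [ 0.46   -0.2976  0.1845] [ 0.4941 -0.3195  0.1845] -32.71884662687161 0.08098622863132741
side [ 0.526  -0.3436  0.182 ] [ 0.4575 -0.2991  0.182 ] [ 0.4917 -0.3213  0.182 ] -33.03858519729534 0.08164662061340618
rim [ 0.4962 -0.3174  0.083 ] [ 0.494  -0.3188  0.083 ]
foot bolts [array([ 0.5295, -0.2814,  0.012 ]), array([ 0.5332, -0.3518,  0.012 ]), array([ 0.4593, -0.2845,  0.012 ])]
tin [0.4888 0.3014 0.1   ]
11 [ 0.3109 -0.0256  1.6133 -0.      1.5539  0.119 ] [-0.0557 -0.0243  1.6121 -0.      1.5539 -0.2476]
191 None None
```

```bash
python3 - <<'E'
from h import *
from bench import *
np.set_printoptions(precision=4,suppress=True)
q=down(11)
p=MOUTH0+.068*UY
close()
move_to([p[0],p[1],.20],q)
move_l([p[0],p[1],.082],.2)
f0=state()["ft_force"]
d=.06
while d>-.128:
    d-=.02; p=MOUTH0+d*UY; move_l([p[0],p[1],.082],.12)
    f=state()["ft_force"]-f0; print(round(d,3),f@UY,f, state()["time"])
    if f@UY>30: break
cv2.imwrite("pics/t1.png",get_image("top")["frame"])
E
```

```text
0.04 -0.999206541203093 [-1.2592 -1.2627  0.1235] 4.5
0.02 0.018484412982158423 [-0.6772 -0.1128 -0.1189] 4.8167
-0.0 0.572515264684788 [-0.5323  0.4798 -0.5404] 5.1333
-0.02 -0.4676355230176227 [ 0.1656 -0.4442 -0.0004] 5.45
-0.04 0.07755681156563601 [-0.7862 -0.0738 -0.5468] 5.7667
-0.06 -0.2770273612910816 [ 0.0941 -0.2639  0.1192] 6.0833
-0.08 -0.8105179419588355 [-0.337  -0.8912  0.1417] 6.4
-0.1 0.06394669688896479 [-0.645  -0.0602  0.709 ] 6.7167
-0.12 -0.01031341009629728 [-0.2924 -0.0673 -0.2954] 7.0333
-0.14 22.747439151476275 [-5.7385 22.0578  3.742 ] 7.35
```

View pics/t1.png

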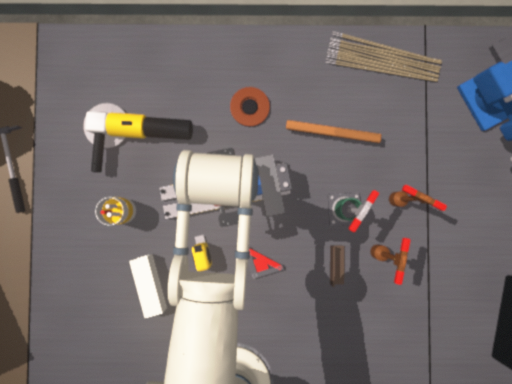

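```bash
python3 - <<'E'
from h import *
from bench import *
np.set_printoptions(precision=4,suppress=True)
d=-.14
for i in range(6):
    d-=.001; p=MOUTH0+d*UY; move_l([p[0],p[1],.082],.02)
    hold(.1); s=state(); f=s["ft_force"]; print(round(d,4),f@UY,s["ee_pos"],s["time"])
    if f@UY>38: break
hold(.3)
d+=.03; p=MOUTH0+d*UY; move_l([p[0],p[1],.082],.15); move_l([p[0],p[1],.25],.25)
move_to([.46,-.28+.12,.30],down(57))
for n in("side","top"):
    D=get_image(n); pickle.dump(D,open(f"{n}2.pkl","wb"))
    if n=="top": crop(D,200,140,310,230,7,"pics/t2.png")
    else: crop(D,190,150,300,240,7,"pics/s2.png")
E
```

```text
-0.141 26.48031886566809 [0.5485 0.005  0.0821] 7.75
-0.142 29.663495610673234 [0.5485 0.0051 0.0821] 8.1
-0.143 33.303973941166554 [0.5485 0.0051 0.0822] 8.45
-0.144 37.2343550583419 [0.5484 0.0052 0.0822] 8.8
-0.145 40.983151265673506 [0.5484 0.0052 0.0822] 9.15
```

View pics/t2.png

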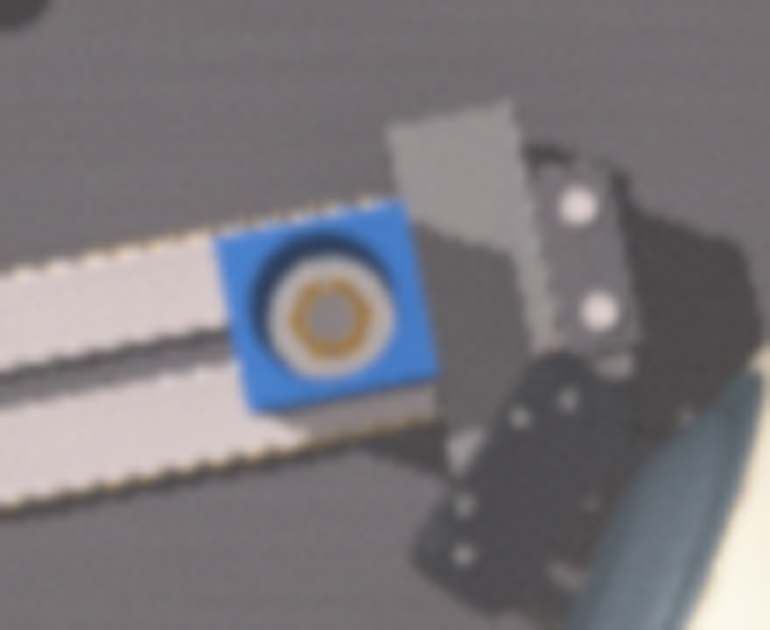

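View pics/s2.png

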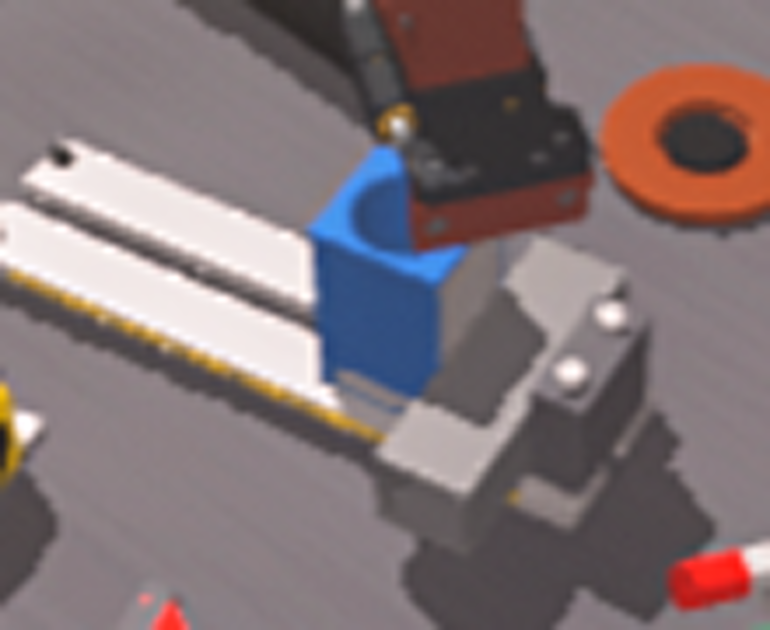

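```bash
python3 - <<'E'
from h import *
d=pickle.load(open("top2.pkl","rb")); crop(d,234,172,260,198,24,"pics/nut.png")
np.set_printoptions(precision=4,suppress=True)
f=lambda p,x0,y0,k=7:((p[0]+.5)/k-.5+x0,(p[1]+.5)/k-.5+y0)
c=np.array([pix2w(d,*f(p,200,140),z=.134) for p in [(216,241),(403,203),(440,374),(252,412)]])
print(c,c.mean(0)); 
for e in(c[0]-c[1],c[3]-c[2]):print(np.degrees(np.arctan2(e[1],e[0]))-90)
for e in(c[0]-c[3],c[1]-c[2]):print(np.degrees(np.arctan2(e[1],e[0])))
print("nut c",pix2w(d,*f((331,318),200,140),z=.059),"bore floor",pix2w(d,*f((332,316),200,140),z=.041))
# brass mask -> angle fit
hsv=cv2.cvtColor(d["frame"],cv2.COLOR_BGR2HSV)[172:198,234:260]
big=cv2.resize(d["frame"][172:198,234:260],None,fx=8,fy=8,interpolation=cv2.INTER_CUBIC)
hs=cv2.cvtColor(big,cv2.COLOR_BGR2HSV); m=((hs[...,1]>75)&(hs[...,0]<30)).astype(np.uint8)
n,l,st,ce=cv2.connectedComponentsWithStats(m); i=1+np.argmax(st[1:,4]); m=(l==i).astype(np.uint8)
cn,_=cv2.findContours(m,cv2.RETR_EXTERNAL,cv2.CHAIN_APPROX_NONE); cn=max(cn,key=len)[:,0,:]
pts=np.array([pix2w(d,(u+.5)/8-.5+234,(v+.5)/8-.5+172,z=.057) for u,v in cn])[:,:2]
M=cv2.moments(cn.reshape(-1,1,2)); 
from scipy.optimize import least_squares
def res(p):
    q=pts-p[:2]; th=np.arctan2(q[:,1],q[:,0])-p[2]; r=np.hypot(*q.T)
    k=(th+np.pi/6)%(np.pi/3)-np.pi/6
    return r*np.cos(k)-p[3]
for a0 in range(0,60,10):
    s=least_squares(res,[*pts.mean(0),np.radians(a0),.015],loss="soft_l1",f_scale=.0005)
    print(a0,s.x[:2],np.degrees(s.x[2])%60,s.x[3],s.cost*1e6)
E
```

```text
[[ 0.5835 -0.0007  0.134 ]
 [ 0.5974 -0.0678  0.134 ]
 [ 0.536  -0.0813  0.134 ]
 [ 0.5221 -0.014   0.134 ]] [ 0.5597 -0.041   0.134 ]
11.751791602399152
11.654545639736355
12.228500362146828
12.388602476245753
nut c [ 0.5602 -0.0402  0.059 ] bore floor [ 0.5621 -0.0401  0.041 ]
0 [ 0.5599 -0.0401] 9.451625408522057 0.013552499609128701 333.8055402861183
10 [ 0.5599 -0.0401] 9.451887086361907 0.013552499468885745 333.8055390906072
20 [ 0.5599 -0.0401] 9.449707276838588 0.013552437517790639 333.80554263661844
30 [ 0.5599 -0.0401] 9.449741195076603 0.013552437482154622 333.8055424336064
40 [ 0.5599 -0.0401] 9.449720487509651 0.01355243750390409 333.80554255746864
50 [ 0.5599 -0.0401] 9.453090171303216 0.013552502169291965 333.80554478502444
```

View pics/nut.png

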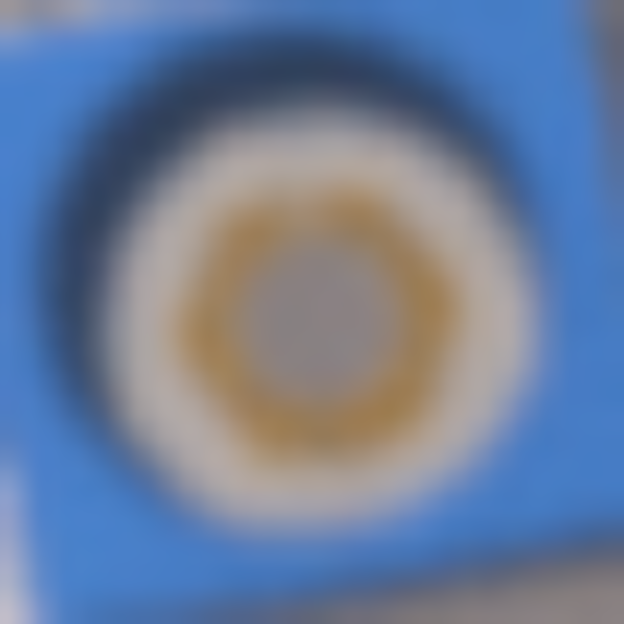

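```bash
python3 - <<'E'
from h import *
from bench import *
np.set_printoptions(precision=4,suppress=True)
q=down(57)
print(inverse_kinematics([.493,-.3203,.32],q),inverse_kinematics([.56,-.0405,.32],down(98)))
gripper_open()
move_to([.493,-.3203,.25],q)
move_l([.493,-.3203,.162],.15)
close(); s=state(); print(s["finger_gap"],s["ft_force"],s["time"])
for n in("side","top"):
    D=get_image(n); crop(D,290,170,400,260,7,f"pics/{n}3.png")
hold(.2); f0=state()["ft_force"]
move_l([.493,-.3203,.32],.2); hold(.2); s=state(); print(s["finger_gap"],s["ft_force"]-f0,s["moment"],s["time"])
for n in("side","top"):
    D=get_image(n); pickle.dump(D,open(f"{n}4.pkl","wb")); crop(D,270,130,400,260,6 if 0 else 5,f"pics/{n}4.png")
E
```

```text
[-0.634   0.0967  1.0649 -0.      1.9799 -1.6289] [-0.1328  0.0244  1.1402 -0.      1.977  -1.8432]
0.014821879736387971 [-0.0295 -0.4057  0.738 ] 15.75
0.015069924625220665 [ 0.3828 -0.5692 -4.7351] [-0.0364 -0.0038  0.0359] 17.1917
```

View pics/side4.png

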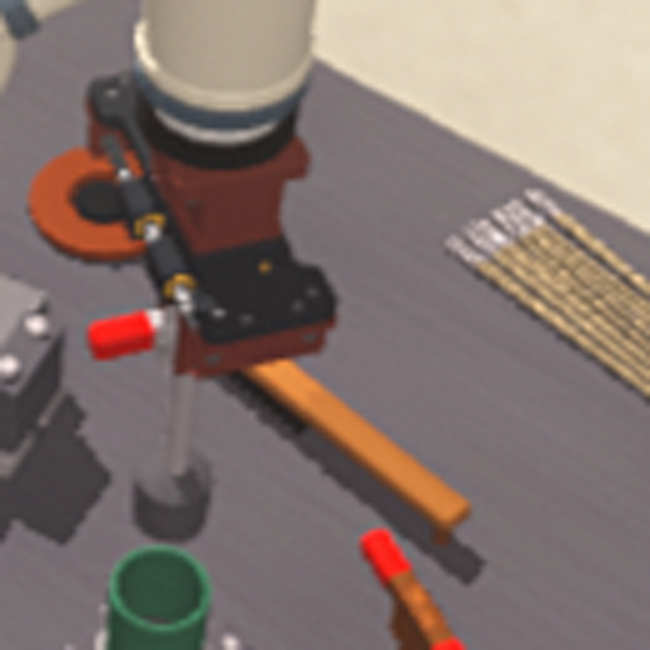

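View pics/top4.png

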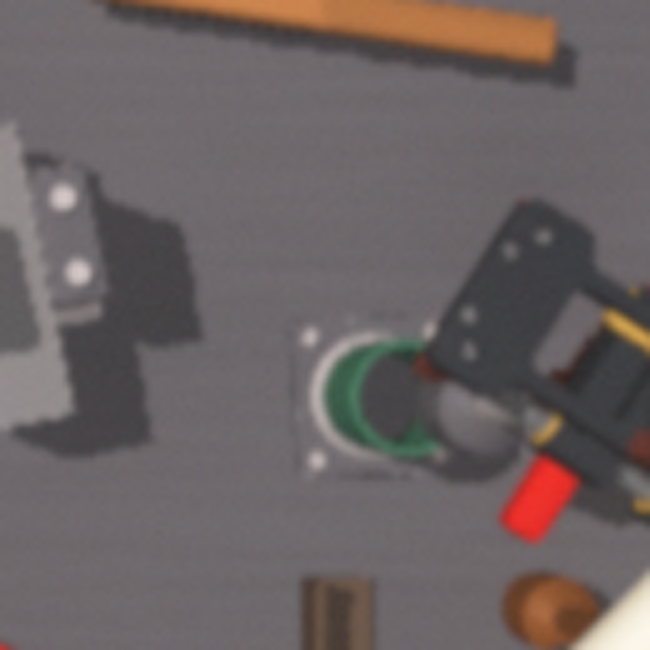

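```bash
python3 - <<'E'
from h import *
d=pickle.load(open("side4.pkl","rb"));t=pickle.load(open("top4.pkl","rb"))
np.set_printoptions(precision=4,suppress=True)
f=lambda p:((p[0]+.5)/5-.5+270,(p[1]+.5)/5-.5+130)
print("rot top center pred",[ (w2pix(d,[.493,-.3203,z])-[270,130])*5 for z in (.166,.21,.30)])
print("sock measured",pix2w(d,*f((171,510)),z=.166))
b=np.array([np.cos(np.radians(-33)),np.sin(np.radians(-33)),0])
for e in (.055,.048): print("bar end pred side",(w2pix(d,np.array([.493,-.3203,.336])-e*b)-[270,130])*5," top",(w2pix(t,np.array([.493,-.3203,.3435])-e*b)-[270,130])*5)
E
```

```text
rot top center pred [array([168.5788, 509.6446]), array([174.0813, 463.4393]), array([186.3318, 360.5711])]
sock measured [ 0.4941 -0.3198  0.166 ]
bar end pred side [ 90.6994 338.4597]  top [520.4803 532.1267]
bar end pred side [103.6407 335.5701]  top [530.3537 516.6859]
```

```bash
python3 - <<'E'
from h import *
from bench import *
np.set_printoptions(precision=3,suppress=True)
q=down(98)
move_to([.560,-.0405,.32],q)
hold(.15)
f0=state()["ft_force"]
z=.32
for z in [.29,.275,.26,.245,.23,.222,.216,.212,.208,.204,.2,.197,.195]:
    move_l([.560,-.0405,z],.1); s=state(); f=s["ft_force"]-f0; print(z,f,s["ee_pos"],s["time"])
    if f[2]>12 or np.hypot(*f[:2])>12: break
D=get_image("side"); pickle.dump(D,open("side5.pkl","wb")); crop(D,190,110,310,230,5,"pics/s5.png")
E
```

```text
0.29 [0.213 0.86  0.147] [ 0.56  -0.041  0.29 ] 19.0
0.275 [-0.236  0.727  0.496] [ 0.56  -0.04   0.275] 19.3
0.26 [0.05  0.714 0.045] [ 0.56 -0.04  0.26] 19.6
0.245 [ 0.086  0.962 -0.258] [ 0.56  -0.04   0.245] 19.9
0.23 [0.054 0.8   0.239] [ 0.56 -0.04  0.23] 20.2
0.222 [ 0.696 -0.188 -0.201] [ 0.56  -0.04   0.221] 20.45
0.216 [-0.035  1.3   -0.741] [ 0.56  -0.04   0.215] 20.7
0.212 [-0.336  0.883 -0.244] [ 0.56  -0.04   0.212] 20.95
0.208 [-0.773  1.243 -0.195] [ 0.56  -0.04   0.208] 21.2
0.204 [ 0.164  0.828 -0.509] [ 0.56  -0.04   0.204] 21.45
0.2 [ 0.859  0.702 -0.482] [ 0.56 -0.04  0.2 ] 21.7
0.197 [-0.602 -0.476  0.108] [ 0.56  -0.04   0.197] 21.95
0.195 [ 0.236  0.693 -0.026] [ 0.56  -0.04   0.195] 22.2
```

View pics/s5.png

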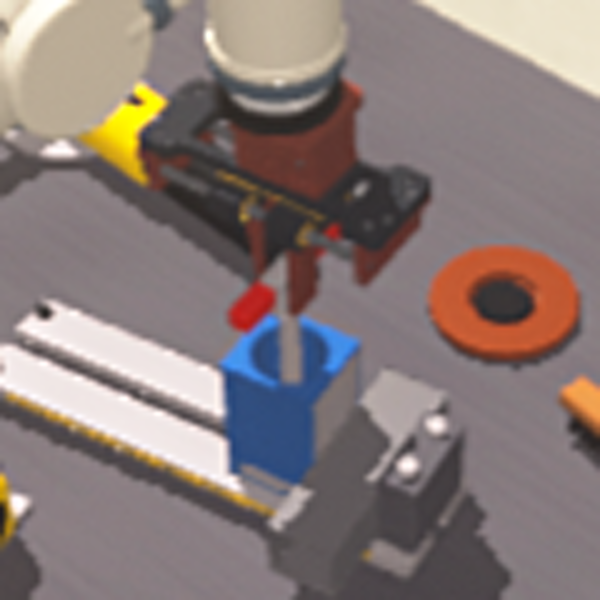

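```bash
python3 - <<'E'
from h import *
from bench import *
np.set_printoptions(precision=3,suppress=True)
f0=state()["ft_force"]
for z in [.194,.193]:
    move_l([.560,-.0405,z],.05); s=state(); f=s["ft_force"]-f0; print(z,f,s["ee_pos"])
    if f[2]>6: break
hold(.1); s=state(); m0=s["moment"][2]; q0=np.array(s["joint_pos"]); q=q0.copy(); print(m0)
a=0
while a<1.6:
    a+=.06 if a<.6 else .04
    q[5]=q0[5]+a; movej(q); s=state()
    print(round(a,2),round(s["joint_pos"][5]-q0[5],3),s["moment"][2]-m0,s["ft_force"]-f0,s["time"])
    if abs(s["moment"][2]-m0)>.75: break
E
```

```text
0.194 [-1.51   0.733  5.908] [ 0.56  -0.041  0.195]
0.193 [-1.98   0.667  9.283] [ 0.56  -0.041  0.195]
0.05241083291006019
0.06 0.059 -0.06468049147221017 [-1.073  1.49   4.896] 23.1
0.12 0.118 -0.021535757201159914 [-1.245  1.837  4.6  ] 23.35
0.18 0.177 -0.07665850830568996 [-2.666  2.67   5.609] 23.6
0.24 0.237 -0.0034327393321240338 [-2.685  2.342  5.221] 23.85
0.3 0.297 -0.04885379066536966 [-2.059  3.923  5.839] 24.1
0.36 0.357 0.01974355988954233 [-2.214  4.347  5.156] 24.35
0.42 0.417 0.017985757678695972 [-0.856  3.359  5.855] 24.6
0.48 0.477 0.025207196117938264 [-0.907  5.137  5.756] 24.85
0.54 0.537 -0.009819402670293444 [-0.385  5.081  4.639] 25.1
0.6 0.597 0.011079578903654401 [-0.576  5.145  5.912] 25.35
0.64 0.637 0.07686520844795364 [0.546 4.905 5.894] 25.6
0.68 0.678 0.031741634219688654 [-0.066  4.484  5.229] 25.85
0.72 0.718 0.10690211098876704 [0.782 4.88  5.828] 26.1
0.76 0.758 0.11889162745306167 [-0.461  5.571  6.101] 26.35
0.8 0.798 0.11225711643319966 [0.033 5.908 6.075] 26.6
0.84 0.838 0.1505946234004455 [0.476 5.039 6.68 ] 26.85
0.88 0.878 0.1544881789057698 [0.557 5.519 5.646] 27.1
0.92 0.918 0.08875852920998706 [1.302 5.536 5.84 ] 27.35
0.96 0.957 0.12182562938312777 [1.19  5.673 6.337] 27.6
1.0 0.997 0.11450942286704116 [1.118 4.804 5.911] 27.85
1.04 1.037 0.12578242685801166 [1.241 4.833 5.695] 28.1
1.08 1.077 0.1440313596677014 [2.09  4.96  6.337] 28.35
1.12 1.117 0.12962711855549522 [2.078 4.958 6.232] 28.6
1.16 1.157 0.09752268570663766 [1.03  5.713 5.104] 28.85
1.2 1.197 0.11286306496527707 [1.33  4.491 6.148] 29.1
1.24 1.237 0.1657901632724817 [1.894 5.359 6.21 ] 29.35
1.28 1.277 0.29877043239364065 [1.981 5.219 5.7  ] 29.6
1.32 1.317 0.60307581562136 [1.432 3.67  6.492] 29.85
1.36 1.358 0.7783634808953577 [0.295 3.885 7.66 ] 30.1
```

```bash
python3 - <<'E'
from h import *
from bench import *
np.set_printoptions(precision=3,suppress=True)
s=state();q=np.array(s["joint_pos"])
for i in range(3):
    q[5]+=.025; movej(q); hold(.1); s=state(); print(s["joint_pos"][5],s["moment"],s["finger_gap"],s["ee_pos"],s["time"])
    if s["moment"][2]>1.1: break
hold(.3)
D=get_image("side"); crop(D,190,110,310,230,5,"pics/s6.png")
D=get_image("top"); crop(D,190,110,310,230,5,"pics/t6.png")
E
```

```text
-0.46161801602385427 [ 0.879 -0.012  0.847] 0.01609405251054211 [ 0.56  -0.041  0.195] 30.45
-0.436436072564135 [0.961 0.09  0.869] 0.016160341474047633 [ 0.56  -0.041  0.195] 30.8
-0.41139738784572194 [0.997 0.239 0.832] 0.016715286807909298 [ 0.56  -0.041  0.195] 31.15
```

View pics/s6.png

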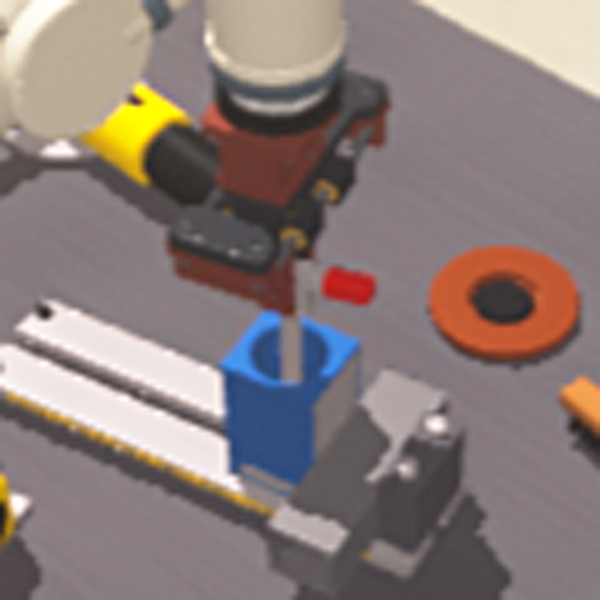

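View pics/t6.png

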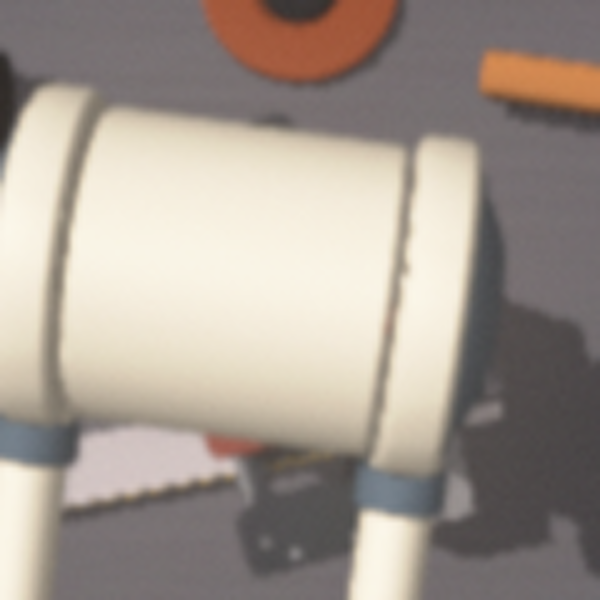

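```bash
python3 - <<'E'
from h import *
from bench import *
np.set_printoptions(precision=3,suppress=True)
s=state();q=np.array(s["joint_pos"])
for i in range(8):
    q[5]-=.02; movej(q); s=state(); print(s["joint_pos"][5],s["moment"],s["finger_gap"],s["time"])
    if s["moment"][2]<.08: break
q[5]-=.03; movej(q); hold(.1); s=state(); print(s["moment"],s["finger_gap"],s["ft_force"],s["time"])
E
```

```text
-0.4304200086114179 [1.025 0.228 0.659] 0.016414860533504588 31.8
-0.45017535427702726 [0.923 0.149 0.607] 0.016189606240600275 32.05
-0.4701208536892424 [0.799 0.014 0.375] 0.015701093445602433 32.3
-0.4902246637976792 [ 0.809 -0.135  0.379] 0.014838658977448033 32.55
-0.5102121546834957 [ 0.81  -0.175  0.319] 0.015206002262513374 32.8
-0.5302320581772417 [ 0.818 -0.356  0.254] 0.015298245282855701 33.05
-0.5500436009814846 [ 0.855 -0.68   0.037] 0.014808209594619492 33.3
[ 0.793 -0.83   0.056] 0.01478157349544155 [3.764 3.239 2.117] 33.65
```

```bash
python3 - <<'E'
from h import *
from bench import *
np.set_printoptions(precision=3,suppress=True)
for z in [.199,.205,.212,.225,.25,.28,.32]:
    move_l([.560,-.0405,z],.12); s=state(); print(z,s["ft_force"],s["time"])
r=s["ee_rot"]
move_l([.493,-.3203,.32],.25)
hold(.1); s=state(); print(s["ee_rot"],r,s["moment"],s["finger_gap"],s["time"])
for n in("side","top"):
    D=get_image(n); pickle.dump(D,open(f"{n}7.pkl","wb"))
    if n=="side": crop(D,270,130,400,260,5,"pics/side7.png")
    else: crop(D,200,140,310,230,7,"pics/t7.png"); crop(D,234,172,260,198,24,"pics/nut7.png"); crop(D,300,150,420,250,6,"pics/t7b.png")
E
```

```text
0.199 [ 4.827  2.277 -6.102] 33.9
0.205 [ 3.492  0.651 -3.591] 34.15
0.212 [ 0.849  0.405 -4.641] 34.4
0.225 [ 0.114 -0.831 -4.008] 34.6583
0.25 [-1.206  0.002 -5.273] 35.0167
0.28 [-0.259  0.525 -5.232] 35.4167
0.32 [-0.024 -0.229 -4.979] 35.9
[0.001 0.532 0.847 0.   ] [0.001 0.532 0.847 0.   ] [-0.025  0.036 -0.017] 0.015068366583019712 37.3
```

View pics/side7.png

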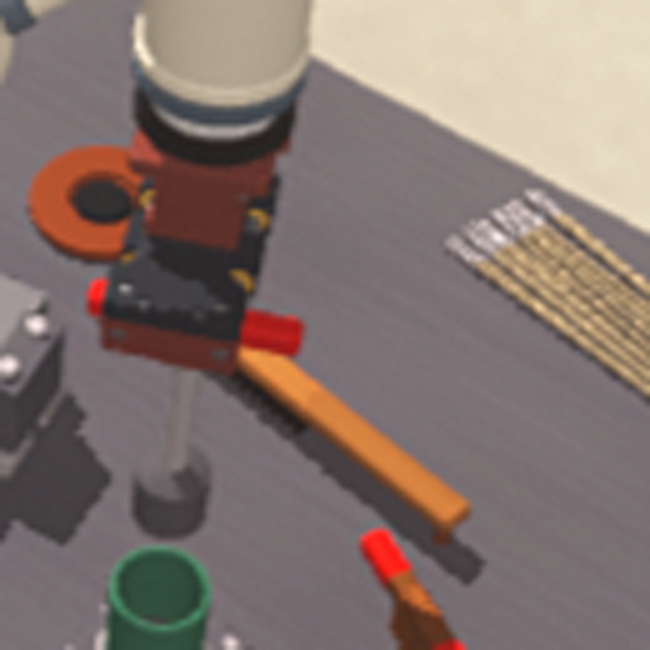

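View pics/t7.png

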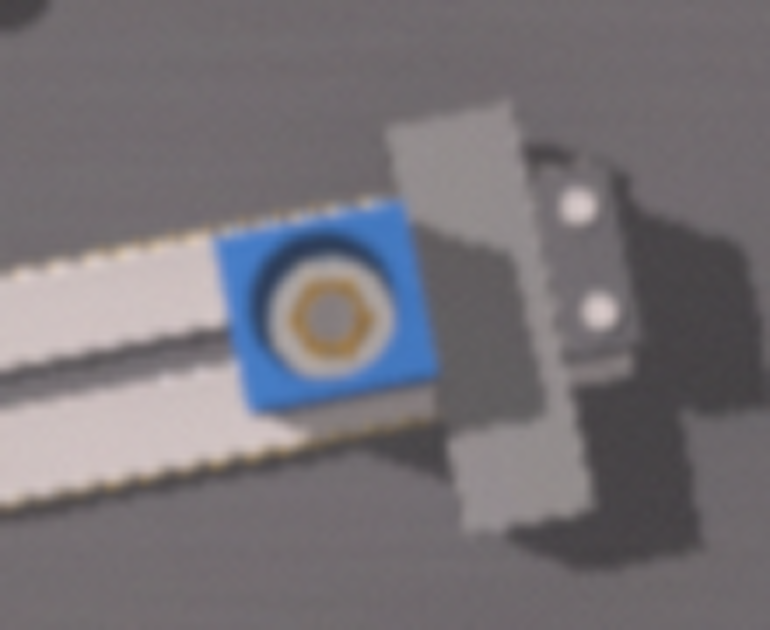

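View pics/nut7.png

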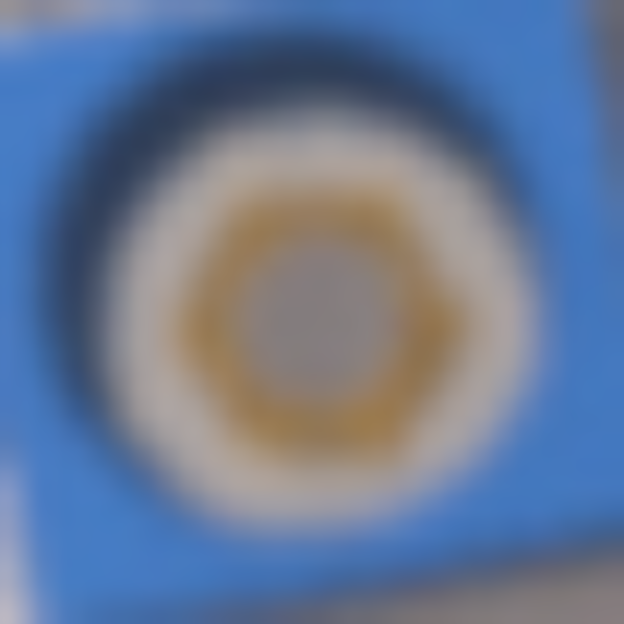

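```bash
python3 - <<'E'
from h import *
from bench import *
from scipy.optimize import least_squares
np.set_printoptions(precision=3,suppress=True)
for nm in("top2","top7"):
    d=pickle.load(open(nm+".pkl","rb"))
    lab=cv2.cvtColor(d["frame"],cv2.COLOR_BGR2LAB).astype(float)[172:198,234:260,2]-128
    b=cv2.resize(lab,None,fx=8,fy=8,interpolation=cv2.INTER_CUBIC)
    for th in (8,12,16):
        m=(b>th).astype(np.uint8); cn,_=cv2.findContours(m,cv2.RETR_EXTERNAL,cv2.CHAIN_APPROX_NONE); cn=max(cn,key=cv2.contourArea)[:,0]
        cn=cv2.convexHull(cn.astype(np.int32))[:,0]; mm=np.zeros_like(m); cv2.fillPoly(mm,[cn.astype(np.int32)],1)
        c2=max(cv2.findContours(mm,cv2.RETR_EXTERNAL,cv2.CHAIN_APPROX_NONE)[0],key=len)[:,0]
        pts=np.array([pix2w(d,(u+.5)/8-.5+234,(v+.5)/8-.5+172,z=.058) for u,v in c2])[:,:2]
        def res(p):
            q=pts-p[:2]; t=np.arctan2(q[:,1],q[:,0])-p[2]; k=(t+np.pi/6)%(np.pi/3)-np.pi/6
            return np.hypot(*q.T)*np.cos(k)-p[3]
        s=min((least_squares(res,[*pts.mean(0),np.radians(a),.014]) for a in range(0,60,12)),key=lambda s:s.cost)
        print(nm,th,s.x[:2],np.degrees(s.x[2])%60,s.x[3])
f0=state()["ft_force"]
for z in [.26,.23,.2,.18,.17,.165,.163,.162,.161]:
    move_l([.493,-.3203,z],.15); s=state(); f=s["ft_force"]-f0; print(z,f,s["time"])
    if f[2]>4 or np.hypot(*f[:2])>10: break
E
```

```text
top2 8 [ 0.56 -0.04] 7.867022933186149 0.016481315818954737
top2 12 [ 0.56 -0.04] 8.786048485230777 0.015458144998362703
top2 16 [ 0.56 -0.04] 9.34894762693598 0.014604819472809248
top7 8 [ 0.56 -0.04] 0.9196650137644511 0.016336694182856867
top7 12 [ 0.56 -0.04] 1.7150888628242023 0.01540117890828482
top7 16 [ 0.56 -0.04] 2.101423526140277 0.014464803682002933
0.26 [-0.909  0.366  1.584] 37.95
0.23 [-0.303 -0.282  0.194] 38.3
0.2 [-0.395  0.248  0.642] 38.65
0.18 [-1.403  0.682 -0.382] 38.9333
0.17 [-0.885 -0.117 -0.149] 39.1833
0.165 [-0.429 -0.37  -0.107] 39.4333
0.163 [-0.782  0.162  1.196] 39.6833
0.162 [-0.234 -0.353  0.128] 39.9333
0.161 [-1.284  0.648  5.947] 40.1833
```

```bash
python3 - <<'E'
from h import *
from bench import *
np.set_printoptions(precision=3,suppress=True)
gripper_open(); hold(.2)
move_l([.493,-.3203,.26],.15)
move_to([.40,-.10,.30],down(24))
for n in("side","top"):
    D=get_image(n); pickle.dump(D,open(f"{n}8.pkl","wb")); cv2.imwrite(f"pics/{n}8.png",D["frame"])
    if n=="side": crop(D,270,190,370,290,6,"pics/side8c.png")
    else: crop(D,320,170,420,250,6,"pics/top8c.png")
s=state();print(s["ft_force"],s["time"])
E
```

```text
[ 0.447  0.532 -0.343] 43.4417
```

View pics/side8c.png

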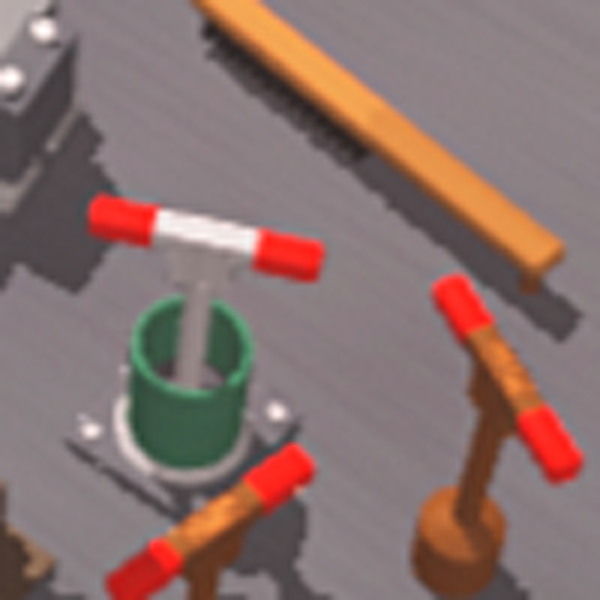

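View pics/top8.png

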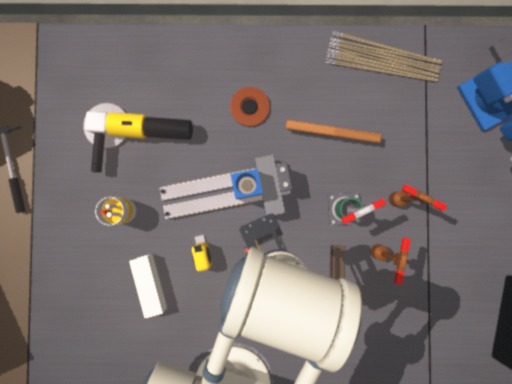

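View pics/top8c.png

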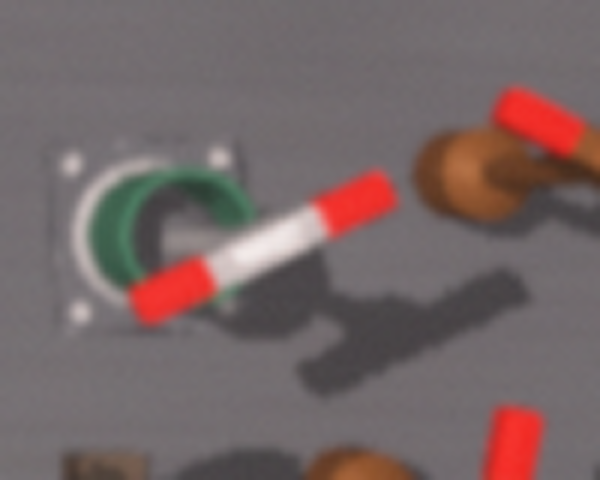

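```bash
python3 - <<'E'
from bench import *
print(job_done())
E
```

```text
the job is handed in; nothing more can be done
None
```

The job is handed in at about 43 s of the 72 s allowed; no verdict was reported, so what follows rests on my own checks.

- **Stop and tube:** I pushed the blue stop until it jammed against the tube at about 41 N. In the top picture after tightening, the tube sits flush and parallel between the stop and the end stop. I judged squareness by eye and did not measure it.
- **Nut:** The socket went down to the washer without catching. I turned the nut clockwise until the torque levelled off at about 0.85 N m, where the hub began to twist in the pads. Pictures before and after show the hex turned about 67° (1.17 rad). The nut started at 0 or more, so it should be above 1.14 rad, with about 0.03 rad to spare if it started at exactly zero.
- **Wrench:** It stands upright in its holder, set back where it stood at first. The gripper is open and clear of everything.
- **Other things:** Those still visible in the last top picture look unmoved. The arm hid the red magnetic square there, so that one is unchecked.

No check failed or disagreed.

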